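Latch the gate of the bottle bay

TASK

The gate of the solvent bottle bay stands ajar with its latch bar down. Lift the latch bar over the striker, swing the gate shut so that the bar presses the sprung pad back gently (never with more than 20 N), let the bar down fully home into the catch between striker and pad while it is pressed back, and let go so that the latch alone holds the gate. Leave the bottles and the other things on the bench where they are.

Things in the scene. Friction and masses are not known exactly. Their poses are not given: they have to be found in the camera images.
- pen: Bottle bay, fixed: tray 260 x 360 mm, white 76 mm walls at back and sides, bottles (up to 131 mm) inside, gate in front (-x, robot side). Origin on the bench under its middle; x to its back, y to its left. The gate's vertical hinge axis is at x -110, y +140 mm. On a white post (top z 112 mm) at y -125 mm sits the steel keep, 24 mm wide: striker block in front, open catch, tall sprung pad behind.
- striker (a point): Middle of the striker's top in the keep's middle setting (x -121, y -125, z 156 mm of the bay): a blunt steel block 14 mm thick (x), 12 mm wide (y). The catch behind it is open at the top, floor at z 126 mm. The whole keep, striker and pad, is screwed anywhere from 20 mm nearer the front to 20 mm further back (bay's x). This point does not show that setting: find it by feel or sight.
- pad (a point): Middle of the free front face of the sprung pad, black, 10 mm wide, z 132 to 202 mm, in the keep's middle setting (it shifts with the striker). Yields to +x of the bay: 1 N to start, then 2.5 N per mm, 13 mm travel, damped. Free, it is 6.3 mm behind the striker's back, so the 8 mm bar must press it back about 2 mm (5 to 8 N at the pad) to go in; it then holds the bar against the striker.
- gate: The gate, with the latch bar it carries: aluminium frame and clear panel, 12 mm thick, from 16 to 235 mm from its hinge axis, top at z 114 mm, 0.9 kg. Origin on the hinge axis at bench height; -y runs from the hinge along the gate to its free end, x is its normal (to the back of the bay when shut), z up.
- gate_swing (a joint): Gate angle, rad: 0 = square across the bay's front; grows as the free end swings out towards the robot (clockwise from above). Stays where left (light friction). Latched it reads between -0.085 and +0.085, the more the nearer to the front the keep is set (0 in the middle setting); if it is merely shut in front of the striker it is at least 0.08 above the latched value.
- latch_bar (a joint): Latch bar angle, rad: 0 = level (fully down, on its rest on the gate), grows as the free end is lifted, to 0.6. Pivot axis along the gate's x, 100 mm from the hinge axis, z 153 mm. Falls by its own weight (0.28 kg, about 2 N to lift at the tab). On top of the striker it reads about 0.09; above 0.13 it is clear of it.
- tab (a point): Grip point on the thumb tab, an upright steel plate on top of the latch bar: 10 mm thick (gate's x), 24 mm wide along the bar, z 164 to 200 mm with the bar down. The point is mid thickness and width, 15 mm below the top, 205 mm from the hinge axis (105 mm from the bar's pivot and 32 mm above it). Pinch it from above across the 10 mm.
- bar_end (a point): Middle of the free end of the latch bar, a steel flat 8 mm thick (gate's x) and 22 mm high (z 142 to 164 mm when down), in the gate's plane. The end is 285 mm from the hinge axis; the part 259 to 271 mm from the axis goes behind the striker of the keep.

How it is judged (in metres and radians):
On the way, in this order (a step that is already met when the one before it is completed fails the run):
1. the latch bar is lifted (value of joint latch_bar above 0.08 rad), for 0.1 s.
2. the gate is swung shut with the bar still lifted (value of joint gate_swing below 0.11 rad and value of joint latch_bar above 0.06 rad), for 0.1 s.
At the end, for the whole second after the job is handed in: The gate is shut (below 0.11 rad), the latch bar is fully down (below 0.04 rad) in the catch, held between striker and sprung pad (which press on it with over 3 N), at rest and let go (value of joint gate_swing below 0.11 rad and value of joint latch_bar below 0.04 rad and contact force between gate and pen above 3 N and linear speed of gate below 0.02 m/s); the robot touches nothing.
It fails at once if the gate or its bar presses on the keep with more than 20 N (contact force between gate and pen above 20 N).
It fails at once if a bottle or another loose thing on the bench is pushed more than 20 mm (distance of any of bottle_a, bottle_b, bottle_c, beaker, spatula, amber_jar, dish from where it was at the start of the episode above 0.02 m).
It also fails if it takes over 53 s, if anything falls off the work surface, if the arm or the gripper's body presses on something with over 40 N, if the wrist force passes 120 N, or if a joint passes its speed limit or range.

ROBOT

A 7-joint arm with a two-finger parallel gripper is mounted at the origin on the work surface. World frame = base frame: x ahead of the robot, y to its left, z up, the work surface at z = 0. Lengths are in mm, angles in rad, forces in N, time in s.
With the tool pointing down it reaches from about 400 to 850 mm from the base axis. Payload 6.9 kg.
Tool frame: the origin (TCP) lies between the finger pads; the fingertips stand 8 mm ahead of it and the grasp point (between the pads) lies 11 mm behind it (tip_reach is the distance from the TCP to the fingertips, in mm); z points along the fingers, y is the line along which they close (so a half turn about z gives the same grasp; the last joint's range is limited). The gripper opens to 85 mm and grips with 20 to 120 N. Pads are 22 mm wide; open, the fingers measure 114 mm over their backs; the gripper's body (76 mm by 85 mm) begins 54 mm behind the grasp point. The pads swing forward as they close: fully open they stand 13 mm farther back than shut.
Start: joints at [0.105, 0.507, -0.238, 1.5, 0.126, 1.149, -0.155], TCP at [624.989, -0.025, 239.275] pointing down, gripper open.
Joint ranges: [-3.08, 3.08], [-0.24, 2.05], [-1.43, 1.35], [0, 2.5], [-1.52, 4.66], [0.17, 1.96], [-2.89, 2.89]. Speed limits (rad/s): [2.39, 2.39, 3.14, 3.14, 3.14, 3.14, 3.14].

INTERFACE

Orientations are given as [roll, pitch, yaw] about the fixed x, y, z axes, in that order (R = Rz(yaw) Ry(pitch) Rx(roll)).
In Python, from plant import get_obs, get_image, camera_model, hand_in, boxes_of, outline_of, place_of, tip_reach gives the robot as it stands. The module is installed in compiled form; this text tells all that it offers.
- The arm moves only by the tool send_rows, never from a script. Its argument "rows" is a list of rows, each a list of 2 entries, a list of its own where there are three numbers: the shift along the tool's x, y, z scaled (see below), then the turn, a rotation vector about the tool's x, y, z scaled (see below). In form: [[[tx, ty, tz], [ax, ay, az]], ...]. A call has exactly 5 rows; each row is the pose to reach, as a shift and turn from the pose commanded when the call began, along the tool's axes at that moment; what a row does not reach only later rows make up. The controller multiplies each number of a shift by 15 cm and each number of a turn by 90 degrees. A row lasts 1/8 s, in which the tool goes at most 62.5 mm and 10.7 degrees, less where a joint would pass 70% of its speed; a pose out of reach is approached as far as the arm can. A call with a number of a shift or a turn outside -1 to 1 is refused whole. A call with a gripper value outside its range is refused whole. "hand" is the finger opening in mm, from 0 to 85.4, set as the call begins (left out, the last holds). The fingers move at their own pace and stop on an object; "force" is the grip in N (left out, the last holds). Time passes only in rows, so rows that repeat a pose let the fingers close, or fill a call up. It gives the time, the measured TCP pose, the force, the opening and the grip force at its end, in the units of the state.
- get_obs(): the state, without advancing time (a new reading comes with each control period).
- get_image(name): name is "scene" or "side" or "wrist"; returns (picture, depth): 400x640x3 uint8, blue, green, red; 400x640 float32, mm along the optical axis (not along the pixel's ray), 0 where there is no reading.
- camera_model(name): a dict with "K" (3x3 intrinsics, pixels), "R" (3x3) and "t" (3): a world point X has camera coordinates R X + t; the wrist camera has in their place "T_tool_cam" (4x4, takes a point from camera to tool coordinates, whose origin is the TCP and whose axes are the flange's). Camera axes: x right, y down, z forward; pixel columns grow to the right and rows downward; lengths in mm; the calibration is good to about 2 mm. A picture is of the moment at which its call begins: read the wrist's pose just before it. camera_model takes no time and is no camera call.
- hand_in(): hands the job in; it is judged then, once.
Trained networks look in the newest picture that a camera, given by its name, has taken for a name from the list of things; names that differ only in an ending like _2 or _b are one class to them, and where a whole thing is asked for, a point or a joint stands for the part that bears it (a point fixed in the world has none). Each returns a list of dicts, best first, with "confidence" (0 to 1); they miss things now and then, are a little off and sometimes report something else, mostly with a low value. They report only what shows in the picture. A call takes as long as a camera call.
- boxes_of(camera, thing): "point" ([x, y, z] in mm, in world coordinates, good to about 4 mm: the middle of the surface that is visible of it).
- outline_of(camera, thing): "pixels" (400x640 bool, what is visible of it).
- place_of(camera, thing): "point" ([x, y, z] in mm, in world coordinates, good to about 4 mm: a listed point, or the origin of a listed thing).
The state is a dict: "time_s": time; "joint_positions": joint angles; "dq": joint speeds; "joint_efforts": joint torques, N m; "tcp_pos": TCP position; "ee_rot": TCP orientation; "contact_force": force on the tool from outside, world axes, zero at the start; "torque": the same for the moment, N m; "width": finger opening in mm; "grasp_force": force on a finger pad.
Only numpy, scipy, OpenCV 4.12 (cv2) and the standard library are available. Lean on these libraries where they do the work, as an engineer would, in place of code of your own. Each camera call takes 0.05 s, during which the arm holds its last target. There are 200 camera calls.

## Working session

There is one attempt and no reset: what is moved stays moved. The work goes in short steps, Python scripts to look and compute and a tool call to move; the robot and the scene stay as the last step left them, time stands still between calls to the robot, and variables do not carry over. Pictures are saved under pics/ and viewed, at most 10 in all, crops included, and the job is handed in when it is done.

Besides the shell and the picture viewer there is one more tool, called after ">>>" by a JSON object that holds its "name" and its "arguments", one argument or row to a line. send_rows: Moves the arm, as the interface text tells. Its arguments: {"type":"object","properties":{"rows":{"type":"array"},"hand":{"type":"number"},"force":{"type":"number"}},"required":["rows"]}

```bash
mkdir -p pics; python3 - <<'E'
from plant import *
import cv2,numpy as np
o=get_obs();print(o['tcp_pos'],o['ee_rot'],o['time_s'])
for c in ['scene','side']:
    p,d=get_image(c);cv2.imwrite(f'pics/{c}0.png',p)
    for t in ['pen','striker','pad','gate','tab','bar_end']:
        r=place_of(c,t);print(c,t,[(np.round(x['point']).tolist(),round(x['confidence'],2)) for x in r[:2]])
print(get_obs()['time_s'])
E
```

```text
[ 6.24541779e+02 -7.67960085e-02  2.38437463e+02] [-3.13985228e+00  3.56636149e-05  1.57081325e+00] 0.0
scene pen [([700.0, -7.0, 3.0], 0.69)]
scene striker [([589.0, -139.0, 157.0], 0.63)]
scene pad [([603.0, -135.0, 166.0], 0.96), ([534.0, -73.0, 182.0], 0.45)]
scene gate [([584.0, 130.0, 0.0], 0.91), ([517.0, -149.0, 156.0], 0.42)]
scene tab [([536.0, -73.0, 182.0], 0.87)]
scene bar_end [([517.0, -148.0, 154.0], 0.82)]
side pen [([697.0, -8.0, -6.0], 0.89), ([534.0, -71.0, 185.0], 0.22)]
side striker [([586.0, -135.0, 157.0], 0.97)]
side pad [([603.0, -135.0, 166.0], 0.97)]
side gate [([580.0, 127.0, -0.0], 0.63)]
side tab [([531.0, -71.0, 186.0], 0.81)]
side bar_end [([516.0, -149.0, 157.0], 0.74)]
0.7
```

View pics/scene0.png

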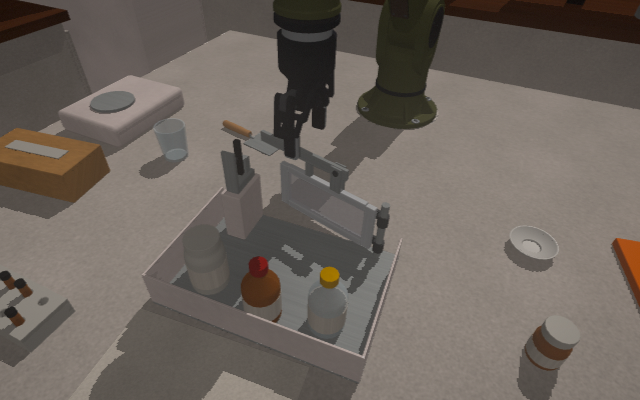

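View pics/side0.png

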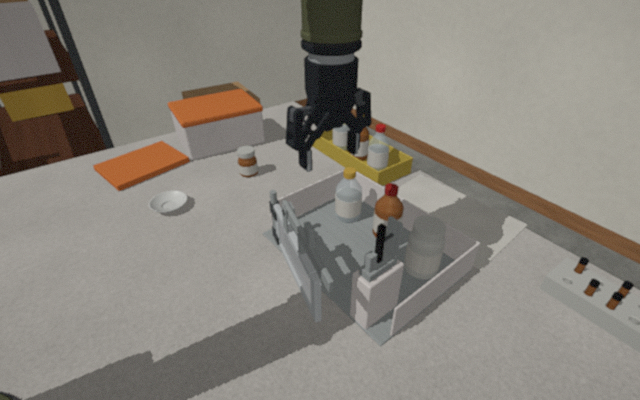

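Bay is at about (698,-8) with yaw near +0.05. The gate is ajar about 0.29 rad. In the scene picture the tab is at about (312,160) and the keep's black pad at (238,165). I'll move above the tab and look from close by.

>>> {"name": "send_rows", "arguments": {
  "rows": [
    [[-0.16,-0.2,-0.03],[0,0,0.05]],
    [[-0.32,-0.4,-0.05],[0,0,0.1]],
    [[-0.48,-0.607,-0.05],[0,0,0.149]],
    [[-0.48,-0.607,-0.05],[0,0,0.149]],
    [[-0.48,-0.607,-0.05],[0,0,0.149]]
  ],
  "hand": 45
}}

```text
time_s: 1.32
tcp_pos: [534.5, -71.6, 247.1]
ee_rot: [3.141, -0.001, 1.338]
contact_force: [-1.2, 0.2, -0.1]
width: 45.2
grasp_force: 0.0
```

```bash
cat > h.py <<'E'
from plant import *
import cv2,numpy as np
from scipy.spatial.transform import Rotation as Ro
def tool():
    o=get_obs();R=Ro.from_euler('xyz',o['ee_rot']).as_matrix();return np.array(o['tcp_pos']),R,o
def cloud(c,d,p,R):
    m=camera_model(c);K=np.array(m['K']);v,u=np.nonzero(d>0);z=d[v,u]
    P=np.c_[(u-K[0,2])/K[0,0]*z,(v-K[1,2])/K[1,1]*z,z]
    if c=='wrist':
        T=np.array(m['T_tool_cam']);P=P@T[:3,:3].T+T[:3,3];P=P@R.T+p
    else: P=(P-np.array(m['t']))@np.array(m['R'])
    return P,u,v
E
python3 - <<'E'
from h import *
print(tip_reach() if callable(tip_reach) else tip_reach)
p,R,o=tool();print(p,o['ee_rot'],o['width'],o['contact_force'])
im,d=get_image('wrist');cv2.imwrite('pics/w1.png',im)
for t in ['tab','bar_end','striker','pad','gate']:
    r=place_of('wrist',t);print(t,[(np.round(x['point']).tolist(),round(x['confidence'],2)) for x in r[:2]])
P,u,v=cloud('wrist',d,p,R)
m=(P[:,2]>190)&(P[:,2]<215)&(abs(P[:,0]-560)<80)&(P[:,1]<0)
Q=P[m];lab=Q[:,1]<-105
for q in (Q[lab],Q[~lab]):
    if len(q): print(len(q),q.mean(0),np.percentile(q,[3,50,97],axis=0))
E
```

```text
8.0
[534.48384212 -71.57163963 247.11159223] [ 3.14062365e+00 -5.84092769e-04  1.33762218e+00] 45.19983624784302 [-1.15718238  0.19541586 -0.08029672]
tab [([531.0, -70.0, 186.0], 0.64)]
bar_end [([513.0, -148.0, 151.0], 0.92)]
striker [([585.0, -134.0, 153.0], 0.7)]
pad [([596.0, -133.0, 166.0], 0.83)]
gate []
355 [ 614.34229423 -132.88357651  198.51622033] [[ 610.30571814 -139.40657368  190.80770256]
 [ 614.24383918 -131.65874739  200.58324031]
 [ 619.18225572 -129.11955739  202.36705005]]
576 [532.63988039 -68.8248541  198.74094927] [[526.82616553 -80.81818906 192.66610865]
 [532.6584273  -68.51332703 199.25982175]
 [538.33256944 -58.76615299 200.56188033]]
```

View pics/w1.png

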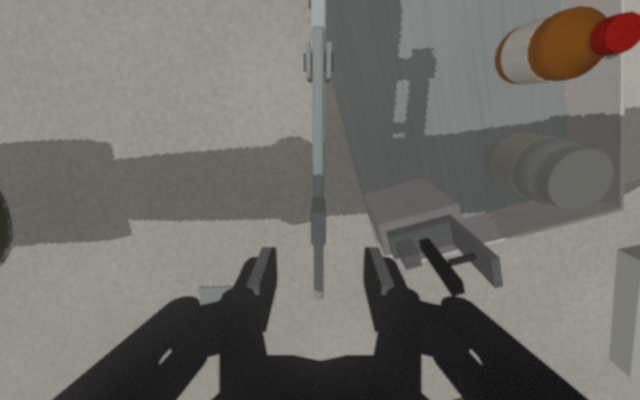

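The wrist view shows the bar running straight up column 318, midway between the fingertips. The keep with its black pad is at about (440,262). I'm aligned with the tab, so I'll descend.

>>> {"name": "send_rows", "arguments": {
  "rows": [
    [[0.01,-0.015,0.15],[0,0,0]],
    [[0.01,-0.015,0.3],[0,0,0]],
    [[0.01,-0.015,0.42],[0,0,0]],
    [[0.01,-0.015,0.465],[0,0,0]],
    [[0.01,-0.015,0.465],[0,0,0]]
  ]
}}

```text
time_s: 2.25
tcp_pos: [532.2, -69.9, 176.9]
ee_rot: [-3.141, -0.0, 1.337]
contact_force: [0.2, 0.5, 0.6]
width: 45.4
grasp_force: 0.0
```

>>> {"name": "send_rows", "arguments": {
  "rows": [
    [[0,0,0],[0,0,0]],
    [[0,0,0],[0,0,0]],
    [[0,0,0],[0,0,0]],
    [[0,0,0],[0,0,0]],
    [[0,0,0],[0,0,0]]
  ],
  "hand": 0,
  "force": 35
}}

```text
time_s: 2.88
tcp_pos: [532.7, -70.1, 177.8]
ee_rot: [3.14, -0.0, 1.336]
contact_force: [0.9, -0.3, 5.7]
width: 9.2
grasp_force: 37.2
```

>>> {"name": "send_rows", "arguments": {
  "rows": [
    [[0.01,0,-0.038],[0,-0.035,0]],
    [[0.022,0,-0.076],[0,-0.07,0]],
    [[0.037,0,-0.113],[0,-0.105,0]],
    [[0.053,0,-0.149],[0,-0.14,0]],
    [[0.053,0,-0.149],[0,-0.14,0]]
  ]
}}

```text
time_s: 3.5
tcp_pos: [534.2, -62.6, 199.7]
ee_rot: [3.141, 0.222, 1.337]
contact_force: [1.0, -3.1, 2.1]
width: 9.4
grasp_force: 36.7
```

```bash
python3 - <<'E'
from h import *
p,R,o=tool();print(p,R.round(3).tolist(),o['contact_force'],o['width'])
E
```

```text
[534.17680925 -62.56371307 199.66258403] [[0.226, 0.973, -0.05], [0.949, -0.231, -0.214], [-0.22, 0.001, -0.975]] [ 1.00535733 -3.08182322  2.12600417] 9.42051397996633
```

```bash
cat >> h.py <<'E'
H=np.array([580,129.4,0])
def swing(ds):
    p,R,o=tool();print('phi',np.arctan2(p[0]-H[0],H[1]-p[1]),'r',np.hypot(*(p-H)[:2]))
    for a in ds:
        Z=Ro.from_rotvec([0,0,a]).as_matrix()
        s=R.T@(Z@(p-H)+H-p)/150;t=R.T@np.array([0,0,a])/(np.pi/2)
        print(s.round(4).tolist(),t.round(4).tolist())
E
python3 -c "
from h import *
swing([.05,.11,.17,.23,.29,.30,.01,.005])"
```

```text
phi -0.2343225787864113 r 197.35711779971925
[0.0016, 0.0658, -0.0003] [-0.007, 0.0, -0.0311]
[0.0076, 0.1444, -0.0016] [-0.0154, 0.0, -0.0683]
[0.0183, 0.2226, -0.004] [-0.0238, 0.0001, -0.1056]
[0.0336, 0.3, -0.0074] [-0.0322, 0.0001, -0.1428]
[0.0533, 0.3763, -0.0118] [-0.0406, 0.0001, -0.1801]
[0.057, 0.3889, -0.0127] [-0.042, 0.0001, -0.1863]
[0.0001, 0.0132, -0.0] [-0.0014, 0.0, -0.0062]
[0.0, 0.0066, 0.0] [-0.0007, 0.0, -0.0031]
```

>>> {"name": "send_rows", "arguments": {
  "rows": [
    [[0.0016,0.0658,-0.0003],[-0.007,0,-0.031]],
    [[0.0076,0.1444,-0.0016],[-0.0154,0,-0.0683]],
    [[0.0183,0.2226,-0.004],[-0.0238,0,-0.1056]],
    [[0.0336,0.3,-0.0074],[-0.0322,0,-0.1428]],
    [[0.0336,0.3,-0.0074],[-0.0322,0,-0.1428]]
  ]
}}

```text
time_s: 4.12
tcp_pos: [579.3, -68.4, 199.3]
ee_rot: [3.141, 0.22, 1.565]
contact_force: [0.2, -1.5, 2.7]
width: 9.5
grasp_force: 36.7
```

```bash
python3 - <<'E'
from h import *
p,R,o=tool();print(p,o['contact_force'],o['ee_rot'])
im,d=get_image('side');cv2.imwrite('pics/s2.png',cv2.resize(im[130:370,200:500],None,fx=2.4,fy=2.4))
P,u,v=cloud('side',d,p,R)
for n in('pad','bar_end'):
    print(n,[(np.round(x['point']).tolist(),round(x['confidence'],2)) for x in place_of('side',n)[:2]])
im,d=get_image('wrist');cv2.imwrite('pics/w2.png',im)
swing([.01,.02,.03,.04,.045])
E
```

```text
[579.26732868 -68.3967716  199.29147496] [ 0.15565264 -1.46152063  2.67091026] [3.14057629 0.21966103 1.56524104]
pad [([601.0, -132.0, 167.0], 0.83)]
bar_end []
phi -0.006712577464782021 r 197.66518650660097
[0.0001, 0.0132, -0.0] [-0.0014, 0.0, -0.0062]
[0.0002, 0.0264, -0.0] [-0.0028, 0.0, -0.0124]
[0.0005, 0.0395, -0.0001] [-0.0042, 0.0, -0.0186]
[0.001, 0.0527, -0.0002] [-0.0056, 0.0, -0.0248]
[0.0013, 0.0593, -0.0002] [-0.0063, 0.0, -0.028]
```

View pics/w2.png

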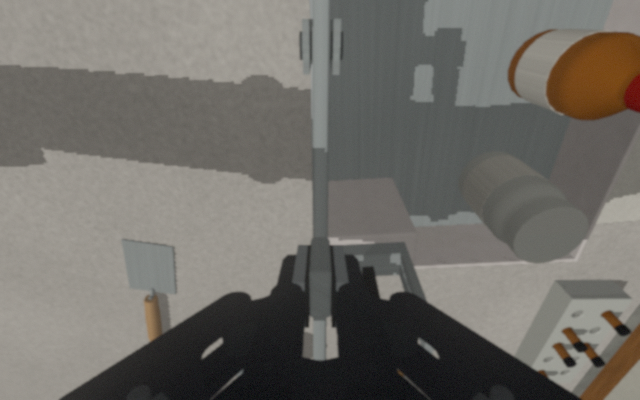

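View pics/s2.png

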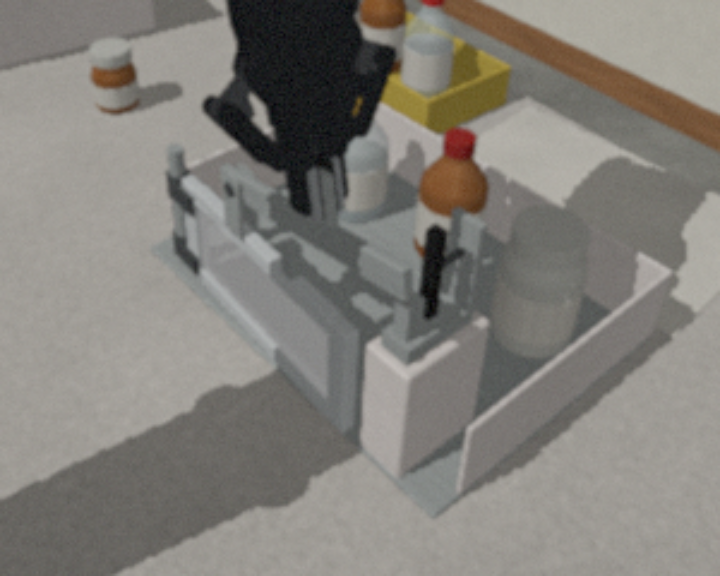

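The bar is held up, clear of the striker, at about (385,265) in the crop. The pad at (432,270) is still ahead of it, so I'll approach slowly and watch the force.

>>> {"name": "send_rows", "arguments": {
  "rows": [
    [[0.0001,0.0132,0],[-0.0014,0,-0.0062]],
    [[0.0002,0.0264,0],[-0.0028,0,-0.0124]],
    [[0.0005,0.0395,0],[-0.0042,0,-0.0186]],
    [[0.001,0.0527,0],[-0.0056,0,-0.0248]],
    [[0.0013,0.0593,0],[-0.0063,0,-0.028]]
  ]
}}

```text
time_s: 4.95
tcp_pos: [588.0, -68.1, 199.5]
ee_rot: [3.141, 0.221, 1.612]
contact_force: [0.9, -5.2, 3.5]
width: 9.8
grasp_force: 36.9
```

>>> {"name": "send_rows", "arguments": {
  "rows": [
    [[0,0.004,0],[-0.0004,0,-0.0019]],
    [[0.0001,0.008,0],[-0.0009,0,-0.0038]],
    [[0.0001,0.012,0],[-0.0013,0,-0.0056]],
    [[0.0001,0.0132,0],[-0.0014,0,-0.0062]],
    [[0.0001,0.0132,0],[-0.0014,0,-0.0062]]
  ]
}}

```text
time_s: 5.58
tcp_pos: [589.9, -68.0, 199.5]
ee_rot: [3.141, 0.221, 1.622]
contact_force: [1.8, -5.6, 3.8]
width: 9.6
grasp_force: 36.8
```

>>> {"name": "send_rows", "arguments": {
  "rows": [
    [[0,0.005,0],[-0.0005,0,-0.0024]],
    [[0.0001,0.01,0],[-0.0011,0,-0.0047]],
    [[0.0001,0.015,0],[-0.0016,0,-0.0071]],
    [[0.0001,0.02,0],[-0.0021,0,-0.0094]],
    [[0.0001,0.02,0],[-0.0021,0,-0.0094]]
  ]
}}

```text
time_s: 6.2
tcp_pos: [593.0, -67.8, 199.5]
ee_rot: [3.141, 0.221, 1.637]
contact_force: [1.1, -5.2, 3.6]
width: 9.8
grasp_force: 36.8
```

>>> {"name": "send_rows", "arguments": {
  "rows": [
    [[0,0.004,0],[-0.0004,0,-0.0019]],
    [[0.0001,0.008,0],[-0.0009,0,-0.0038]],
    [[0.0001,0.012,0],[-0.0013,0,-0.0056]],
    [[0.0001,0.0132,0],[-0.0014,0,-0.0062]],
    [[0.0001,0.0132,0],[-0.0014,0,-0.0062]]
  ]
}}

```text
time_s: 6.82
tcp_pos: [594.9, -67.7, 199.5]
ee_rot: [3.141, 0.221, 1.647]
contact_force: [1.3, -5.1, 3.1]
width: 9.2
grasp_force: 36.8
```

>>> {"name": "send_rows", "arguments": {
  "rows": [
    [[0,0.004,0],[-0.0004,0,-0.0019]],
    [[0.0001,0.008,0],[-0.0009,0,-0.0038]],
    [[0.0001,0.012,0],[-0.0013,0,-0.0056]],
    [[0.0001,0.0132,0],[-0.0014,0,-0.0062]],
    [[0.0001,0.0132,0],[-0.0014,0,-0.0062]]
  ]
}}

```text
time_s: 7.45
tcp_pos: [596.9, -67.6, 199.5]
ee_rot: [3.141, 0.221, 1.657]
contact_force: [1.1, -5.0, 3.6]
width: 9.6
grasp_force: 36.8
```

>>> {"name": "send_rows", "arguments": {
  "rows": [
    [[0,0.003,0],[-0.0003,0,-0.0014]],
    [[0,0.006,0],[-0.0006,0,-0.0028]],
    [[0,0.009,0],[-0.001,0,-0.0042]],
    [[0.0001,0.01,0],[-0.0011,0,-0.0047]],
    [[0.0001,0.01,0],[-0.0011,0,-0.0047]]
  ]
}}

```text
time_s: 8.07
tcp_pos: [598.4, -67.5, 199.5]
ee_rot: [3.141, 0.221, 1.664]
contact_force: [0.4, -4.8, 3.8]
width: 9.4
grasp_force: 36.8
```

>>> {"name": "send_rows", "arguments": {
  "rows": [
    [[0,0.003,0],[-0.0003,0,-0.0014]],
    [[0,0.006,0],[-0.0006,0,-0.0028]],
    [[0,0.009,0],[-0.001,0,-0.0042]],
    [[0.0001,0.01,0],[-0.0011,0,-0.0047]],
    [[0.0001,0.01,0],[-0.0011,0,-0.0047]]
  ]
}}

```text
time_s: 8.7
tcp_pos: [599.9, -67.3, 199.5]
ee_rot: [3.141, 0.221, 1.672]
contact_force: [1.0, -4.9, 4.0]
width: 9.1
grasp_force: 36.8
```

>>> {"name": "send_rows", "arguments": {
  "rows": [
    [[0,0.003,0],[-0.0003,0,-0.0014]],
    [[0,0.006,0],[-0.0006,0,-0.0028]],
    [[0,0.009,0],[-0.001,0,-0.0042]],
    [[0.0001,0.01,0],[-0.0011,0,-0.0047]],
    [[0.0001,0.01,0],[-0.0011,0,-0.0047]]
  ]
}}

```text
time_s: 9.32
tcp_pos: [601.0, -67.2, 199.5]
ee_rot: [3.141, 0.221, 1.679]
contact_force: [-0.6, -4.2, 4.5]
width: 9.2
grasp_force: 37.0
```

>>> {"name": "send_rows", "arguments": {
  "rows": [
    [[0,0.002,0],[-0.0002,0,-0.0009]],
    [[0,0.004,0],[-0.0004,0,-0.0019]],
    [[0,0.006,0],[-0.0006,0,-0.0028]],
    [[0,0.007,0],[-0.0007,0,-0.0033]],
    [[0,0.007,0],[-0.0007,0,-0.0033]]
  ]
}}

```text
time_s: 9.95
tcp_pos: [601.5, -67.2, 199.4]
ee_rot: [-3.141, 0.221, 1.684]
contact_force: [-1.8, -3.3, 4.7]
width: 9.0
grasp_force: 37.4
```

>>> {"name": "send_rows", "arguments": {
  "rows": [
    [[0,0.002,0],[-0.0002,0,-0.0009]],
    [[0,0.004,0],[-0.0004,0,-0.0019]],
    [[0,0.006,0],[-0.0006,0,-0.0028]],
    [[0,0.008,0],[-0.0008,0,-0.0038]],
    [[0,0.008,0],[-0.0008,0,-0.0038]]
  ]
}}

```text
time_s: 10.58
tcp_pos: [602.1, -67.1, 199.4]
ee_rot: [-3.14, 0.221, 1.69]
contact_force: [-4.2, -5.7, 6.1]
width: 9.6
grasp_force: 38.1
```

>>> {"name": "send_rows", "arguments": {
  "rows": [
    [[0,0.002,0],[-0.0002,0,-0.0009]],
    [[0,0.004,0],[-0.0004,0,-0.0019]],
    [[0,0.006,0],[-0.0006,0,-0.0028]],
    [[0,0.006,0],[-0.0006,0,-0.0028]],
    [[0,0.006,0],[-0.0006,0,-0.0028]]
  ]
}}

```text
time_s: 11.2
tcp_pos: [602.5, -67.1, 199.4]
ee_rot: [-3.139, 0.221, 1.694]
contact_force: [-6.0, -4.8, 7.2]
width: 9.4
grasp_force: 38.8
```

```bash
python3 - <<'E'
from h import *
p,R,o=tool();print(p,o['contact_force'],o['torque'],o['ee_rot'])
E
```

```text
[602.53272425 -67.08875796 199.39161489] [-5.95829082 -4.8140553   7.18983155] [-0.74245587  1.00674346 -0.78584497] [-3.13863265  0.22075784  1.69435376]
```

>>> {"name": "send_rows", "arguments": {
  "rows": [
    [[0,0.002,0],[-0.0002,0,-0.0009]],
    [[0,0.003,0],[-0.0003,0,-0.0014]],
    [[0,0.004,0],[-0.0004,0,-0.0019]],
    [[0,0.004,0],[-0.0004,0,-0.0019]],
    [[0,0.004,0],[-0.0004,0,-0.0019]]
  ]
}}

```text
time_s: 11.82
tcp_pos: [602.8, -67.1, 199.4]
ee_rot: [-3.138, 0.221, 1.697]
contact_force: [-7.2, -4.0, 7.8]
width: 9.6
grasp_force: 39.4
```

>>> {"name": "send_rows", "arguments": {
  "rows": [
    [[-0.004,0,0.0176],[0,0.0159,0]],
    [[-0.0075,0,0.0352],[0,0.0318,0]],
    [[-0.0105,0,0.053],[0,0.0478,0]],
    [[-0.0105,0,0.053],[0,0.0478,0]],
    [[-0.0105,0,0.053],[0,0.0478,0]]
  ]
}}

```text
time_s: 12.45
tcp_pos: [603.3, -70.4, 191.6]
ee_rot: [-3.138, 0.145, 1.697]
contact_force: [-6.8, -5.4, 5.6]
width: 9.5
grasp_force: 39.1
```

```bash
python3 - <<'E'
from h import *
p,R,o=tool();print(p,o['contact_force'],o['torque'],o['ee_rot'])
im,d=get_image('side');cv2.imwrite('pics/s3.png',cv2.resize(im[200:300,330:450],None,fx=5,fy=5,interpolation=2))
E
```

```text
[603.25033744 -70.42088417 191.57904804] [-6.82712967 -5.35369233  5.5994476 ] [-0.58161399  1.13197866 -0.76009556] [-3.13783403  0.14523321  1.69695409]
```

View pics/s3.png

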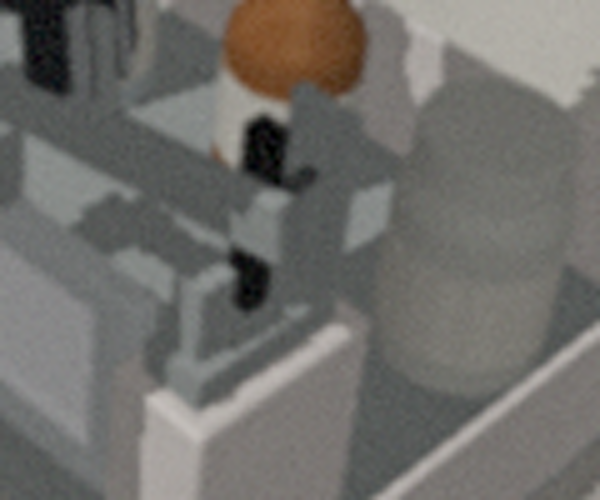

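The crop shows the bar end at (260,220) against the black pad and behind the striker at (200,300). I'll lower it in small steps.

>>> {"name": "send_rows", "arguments": {
  "rows": [
    [[-0.002,0,0.009],[0,0.008,0]],
    [[-0.004,0,0.0176],[0,0.0159,0]],
    [[-0.006,0,0.026],[0,0.024,0]],
    [[-0.0075,0,0.0352],[0,0.0318,0]],
    [[-0.0075,0,0.0352],[0,0.0318,0]]
  ]
}}

```text
time_s: 13.12
tcp_pos: [603.5, -72.2, 186.7]
ee_rot: [-3.138, 0.095, 1.697]
contact_force: [-7.4, -5.8, 6.4]
width: 9.3
grasp_force: 39.3
```

>>> {"name": "send_rows", "arguments": {
  "rows": [
    [[-0.001,0,0.005],[0,0.0045,0]],
    [[-0.002,0,0.009],[0,0.008,0]],
    [[-0.003,0,0.014],[0,0.0127,0]],
    [[-0.003,0,0.014],[0,0.0127,0]],
    [[-0.003,0,0.014],[0,0.0127,0]]
  ]
}}

```text
time_s: 13.75
tcp_pos: [603.6, -72.7, 184.8]
ee_rot: [-3.138, 0.075, 1.697]
contact_force: [-7.6, -5.4, 7.6]
width: 9.7
grasp_force: 39.4
```

>>> {"name": "send_rows", "arguments": {
  "rows": [
    [[-0.001,0,0.005],[0,0.0045,0]],
    [[-0.002,0,0.009],[0,0.008,0]],
    [[-0.003,0,0.014],[0,0.0127,0]],
    [[-0.003,0,0.014],[0,0.0127,0]],
    [[-0.003,0,0.014],[0,0.0127,0]]
  ]
}}

```text
time_s: 14.38
tcp_pos: [603.8, -73.3, 182.7]
ee_rot: [-3.138, 0.055, 1.697]
contact_force: [-8.2, -4.2, 7.9]
width: 9.6
grasp_force: 39.4
```

>>> {"name": "send_rows", "arguments": {
  "rows": [
    [[-0.001,0,0.005],[0,0.0045,0]],
    [[-0.002,0,0.009],[0,0.008,0]],
    [[-0.003,0,0.014],[0,0.0127,0]],
    [[-0.0045,0,0.021],[0,0.019,0]],
    [[-0.0045,0,0.021],[0,0.019,0]]
  ]
}}

```text
time_s: 15.0
tcp_pos: [603.9, -74.2, 179.5]
ee_rot: [-3.138, 0.025, 1.697]
contact_force: [-7.8, -5.0, 7.3]
width: 9.9
grasp_force: 39.3
```

>>> {"name": "send_rows", "arguments": {
  "rows": [
    [[-0.001,0,0.005],[0,0.0045,0]],
    [[-0.002,0,0.009],[0,0.008,0]],
    [[-0.003,0,0.012],[0,0.011,0]],
    [[-0.003,0,0.015],[0,0.014,0]],
    [[-0.003,0,0.015],[0,0.014,0]]
  ]
}}

```text
time_s: 15.62
tcp_pos: [604.1, -74.6, 177.8]
ee_rot: [-3.139, 0.004, 1.697]
contact_force: [-8.8, -4.1, 10.9]
width: 9.4
grasp_force: 39.6
```

```bash
python3 - <<'E'
from h import *
p,R,o=tool();print(p,o['contact_force'],o['torque'],o['ee_rot'])
im,d=get_image('side');cv2.imwrite('pics/s4.png',cv2.resize(im[200:300,330:450],None,fx=5,fy=5,interpolation=2))
E
```

```text
[604.07101612 -74.55119548 177.83506755] [-8.84783523 -4.13866163 10.94716624] [-0.90098214  1.50596096 -0.5268112 ] [-3.13876464  0.00356148  1.69739031]
```

View pics/s4.png

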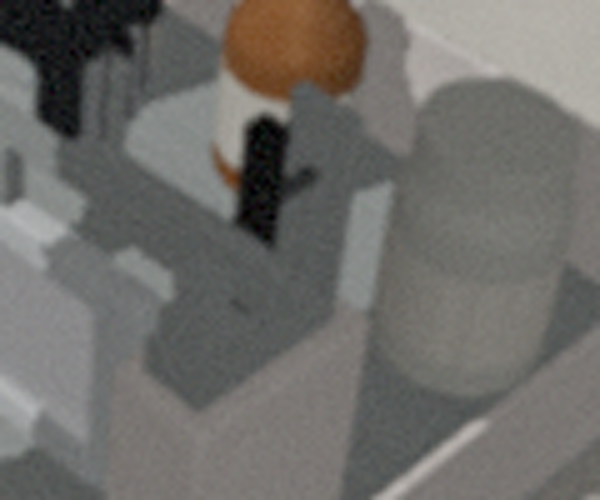

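The bar is down between striker and pad, with z back at the starting grasp height. I'll ease the gate back onto the striker, then release.

>>> {"name": "send_rows", "arguments": {
  "rows": [
    [[0,-0.002,0],[0,0,0.0009]],
    [[0,-0.004,0],[0,0,0.0019]],
    [[0,-0.006,0],[0,0,0.0028]],
    [[0,-0.008,0],[0,0,0.0038]],
    [[0,-0.01,0],[0,0,0.0047]]
  ]
}}

```text
time_s: 16.3
tcp_pos: [603.4, -74.6, 177.8]
ee_rot: [-3.14, 0.004, 1.69]
contact_force: [-4.3, -4.2, 9.4]
width: 9.2
grasp_force: 38.2
```

>>> {"name": "send_rows", "arguments": {
  "rows": [
    [[0,-0.002,0],[0,0,0.0009]],
    [[0,-0.003,0],[0,0,0.0014]],
    [[0,-0.004,0],[0,0,0.0019]],
    [[0,-0.005,0],[0,0,0.0024]],
    [[0,-0.005,0],[0,0,0.0024]]
  ]
}}

```text
time_s: 16.92
tcp_pos: [603.3, -74.6, 177.8]
ee_rot: [3.142, 0.004, 1.687]
contact_force: [-2.5, -5.1, 6.7]
width: 9.3
grasp_force: 37.7
```

>>> {"name": "send_rows", "arguments": {
  "rows": [
    [[0,-0.002,0],[0,0,0.0009]],
    [[0,-0.004,0],[0,0,0.0019]],
    [[0,-0.004,0],[0,0,0.0019]],
    [[0,-0.004,0],[0,0,0.0019]],
    [[0,-0.004,0],[0,0,0.0019]]
  ]
}}

```text
time_s: 17.55
tcp_pos: [603.2, -74.6, 177.8]
ee_rot: [3.141, 0.004, 1.684]
contact_force: [-1.4, -4.7, 6.0]
width: 9.4
grasp_force: 37.4
```

>>> {"name": "send_rows", "arguments": {
  "rows": [
    [[0,0,0],[0,0,0]],
    [[0,0,0],[0,0,0]],
    [[0,0,0],[0,0,0]],
    [[0,0,0],[0,0,0]],
    [[0,0,0],[0,0,0]]
  ],
  "hand": 40
}}

```text
time_s: 18.18
tcp_pos: [603.1, -74.0, 177.3]
ee_rot: [3.141, 0.003, 1.684]
contact_force: [-0.3, -0.1, -0.4]
width: 39.7
grasp_force: 0.0
```

>>> {"name": "send_rows", "arguments": {
  "rows": [
    [[0,0,-0.1],[0,0,0]],
    [[0,0,-0.25],[0,0,0]],
    [[0,0,-0.45],[0,0,0]],
    [[0,0,-0.6],[0,0,0]],
    [[0,0,-0.6],[0,0,0]]
  ]
}}

```text
time_s: 18.8
tcp_pos: [604.1, -73.8, 270.2]
ee_rot: [3.136, 0.004, 1.684]
contact_force: [-0.1, 0.3, -0.2]
width: 39.8
grasp_force: 0.0
```

```bash
python3 - <<'E'
from h import *
p,R,o=tool();print(p,o['contact_force'],o['time_s'])
im,d=get_image('side');cv2.imwrite('pics/s5.png',cv2.resize(im[170:350,250:490],None,fx=3.2,fy=3.2,interpolation=2))
im,d=get_image('wrist')
P,u,v=cloud('wrist',d,p,R)
for r in('tab','bar_end','pad','striker'):
  for c in('side','wrist'): print(r,c,[(np.round(x['point']).tolist(),round(x['confidence'],2)) for x in place_of(c,r)[:1]])
E
```

```text
[604.07968713 -73.78912785 270.23008186] [-0.0780026   0.25797955 -0.2163677 ] 18.8
tab side [([602.0, -75.0, 183.0], 0.8)]
tab wrist [([602.0, -73.0, 186.0], 0.78)]
bar_end side [([610.0, -156.0, 159.0], 0.96)]
bar_end wrist [([613.0, -153.0, 151.0], 0.67)]
pad side [([603.0, -136.0, 167.0], 0.7)]
pad wrist [([596.0, -137.0, 166.0], 0.92)]
striker side [([585.0, -137.0, 158.0], 0.74)]
striker wrist [([584.0, -135.0, 154.0], 0.83)]
```

View pics/s5.png

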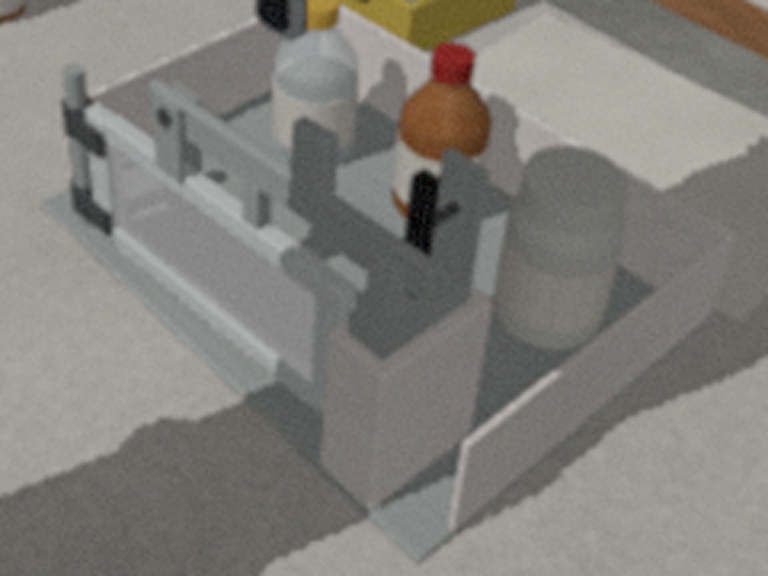

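The gate is shut and the bar is down in the catch: the bar end lies under the black pad at (420,240), and the tab stayed at x of about 602 after release. The gripper is clear, so I'm handing in.

```bash
python3 -c "
from plant import *
print(hand_in())"
```

```text
the job is handed in; nothing more can be done
None
```

The gate is shut and let go, with the bar fully down in the catch between striker and pad. The last picture and position readings agree with this, and I saw no bottles or other things moved. I handed the job in at about 19 s; `hand_in()` gave no verdict.

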